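# Clamp two sample bottles on the laboratory shaker

## Robot

A 7-joint arm with a two-finger parallel gripper is mounted at the origin on the work surface. World frame = base frame: x ahead of the robot, y to its left, z up, the work surface at z = 0. Lengths are in m, angles in rad, forces in N, time in s.
With the tool pointing down it reaches from about 0.4 to 0.875 m from the base axis. Payload 19.3 kg.
Tool frame: the origin (TCP) lies midway between the tips of the shut fingers; the grasp point (between the pads) lies 19 mm behind it; z points along the fingers, y is the line along which they close (so a half turn about z gives the same grasp; the last joint's range is limited). The gripper opens to 85 mm and grips with 20 to 120 N. Pads are 22 mm wide; open, the fingers measure 114 mm over their backs; the gripper's body (76 mm by 85 mm) begins 54 mm behind the grasp point. The pads swing forward as they close: fully open they stand 13 mm farther back than shut.
Start: joints at [-1.401, 0.521, -0.036, 1.599, 0.021, 1.021, -0.113], TCP at [0.148, 0.607, 0.231] pointing down, gripper open.
Joint ranges: [-2.91, 2.91], [-0.3, 2.13], [-1.5, 1.42], [0.17, 2.43], [-1.26, 4.41], [0.16, 1.93], [-2.52, 2.52]. Speed limits (rad/s): [1.89, 1.89, 2.39, 2.39, 3.01, 3.01, 3.01].

## Interface

Orientations are given as [roll, pitch, yaw] about the fixed x, y, z axes, in that order (R = Rz(yaw) Ry(pitch) Rx(roll)).
In Python, from workcell import telemetry, grab_frame, calibration, bot, outline_of, landmark_of gives the robot as it stands. The module is installed in compiled form; this text tells all that it offers.
- The arm moves only by the shell command python3 -m inch 'ROWS' [FORCE]. ROWS is JSON, a list of rows, each a list of 7 numbers: the shift along the tool's x, y, z in m, then the turn, a rotation vector about the tool's x, y, z in rad, then the closure, from 0 (fully open) to 1 (shut). A call has 1 to 5 rows; each row shifts and turns the commanded pose from where the row before left it, along the tool's axes as they then stand; what a row does not reach is not made up. A row lasts 1/10 s, in which the tool goes at most 50 mm and 8.59 degrees, less where a joint would pass 70% of its speed; a pose out of reach is approached as far as the arm can. A call is refused whole if a number of a shift passes 0.05 or a number of a turn 0.15, either way. A call with a gripper value outside its range is refused whole. The fingers move at their own pace and stop on an object; FORCE is the grip in N (left out, the last holds). Time passes only in rows, so rows that do not move let the fingers close. It gives the time, the measured TCP pose, the force, the opening and the grip force at its end, in the units of the state.
- telemetry.observe(): the state, without advancing time (a new reading comes with each control period).
- grab_frame(name): name is "scene" or "top"; returns the picture (400x640x3 uint8, red, green, blue); there is no depth.
- calibration(name): a dict with "fovy" (degrees; the focal length in pixels is half the picture's height over the tangent of half this angle, whatever the lens; pixels are square), "cx", "cy" (the principal point, pixels), "dist" ([k1, k2, p1, p2, k3] as OpenCV has them; the pictures are not rectified), "pose" (4x4, takes a point from camera to world coordinates). Camera axes: x right, y down, z forward; pixel columns grow to the right and rows downward; lengths in m; the calibration is good to about 2 mm. A picture is of the moment at which its call begins. calibration takes no time and is no camera call.
- bot.job_done(): hands the job in; it is judged then, once.
Trained networks look in the newest picture that a camera, given by its name, has taken for a name from the list of things; names that differ only in an ending like _2 or _b are one class to them, and where a whole thing is asked for, a point or a joint stands for the part that bears it (a point fixed in the world has none). Each returns a list of dicts, best first, with "score" (0 to 1); they miss things now and then, are a little off and sometimes report something else, mostly with a low value. They report only what shows in the picture. A call takes as long as a camera call. They do not tell look-alikes from the thing itself.
- outline_of(label, camera): "region" (400x640 bool, what is visible of it) and "rect" ([left, top, right, bottom] in pixels, round what is visible of it).
- landmark_of(label, camera): "xy" ([column, row] in pixels: a listed point, or the origin of a listed thing).
The state is a dict: "clock": time; "qpos": joint angles; "qd": joint speeds; "joint_efforts": joint torques, N m; "position": TCP position; "tool_rot": TCP orientation; "force": force on the tool from outside, world axes, zero at the start; "moment": the same for the moment, N m; "grip_width": finger opening in m; "finger_force": force on a finger pad.
Only numpy, scipy, OpenCV 4.12 (cv2) and the standard library are available. Lean on these libraries where they do the work, as an engineer would, in place of code of your own. Each camera call takes 0.05 s, during which the arm holds its last target. There are 200 camera calls.

## Task

Clamp the two amber bottles on the shaker: squeeze the red release lever against the black grip of the sliding clamp frame and, holding it squeezed, slide the frame towards the bottles until its two rubber pads press on them. Then let go of the lever and make sure that the frame has clicked into a notch, with the pads holding both bottles; never force the frame while it is locked. Do not crush or tip the bottles and leave the other things on the bench alone.

Things in the scene. Friction and masses are not known exactly. Their poses are not given: they have to be found in the camera images.
- shaker: Laboratory shaker on the bench: white housing, aluminium platform 300 x 340 mm, its top 102 mm above the bench. Origin: centre of its underside. y axis: the direction in which the clamp frame slides, from frame to bottles; x runs across, z up.
- frame: Clamp frame: aluminium cross bar 270 mm long (x) over two guide rails, with a carriage and handle behind its middle. Origin: on the platform, midway below the faces of the free pads; axes as the shaker's. It slides along the shaker's y, 155 mm in all; unlocked it takes about 5.5 N. With the lever's tooth in a notch it is locked both ways and must not be forced (over 25 N).
- lever (a joint): Turn of the red release lever in rad: 0 = free, tooth fully in a notch (locked); about 0.15 to 0.17 = tooth resting on a land between notches (not locked); above 0.18 = tooth clear; 0.26 = fully squeezed, at its stop. At paddle it takes about 3 N to start and 5.5 N to squeeze fully. It springs back when let go.
- tooth (a point): Tip of the lever's steel tooth, under the carriage, over a toothed strip: a notch every 16 mm, about 2.5 mm of play in each. Where they lie differs between shakers and is not known: feel for them. A tooth let down on a land rides on it (about 1 N more drag) and drops into the next notch, at most 16 mm on, when the frame is pushed on by its black grip; then it stops dead.
- grip (a point): Middle of the outer (-y) face of the fixed black grip: upright plate 50 mm wide (x), 10 mm thick (y), top 26 mm above this point; the point is 100 mm above the platform and has the shaker's axes. It moves with the frame only. Push the frame on here: pushing on the lever would unlock it.
- paddle (a point): Middle of the outer (+y) face of the red paddle, 40 mm wide (x), 8 mm thick, top 27 mm higher; leans 0.13 rad to +y at rest, pivot 87 mm below. Grip and paddle measure 44 mm over their outer faces here, 22 mm fully squeezed (tooth clear at 28 mm); only the paddle moves. Free space 25 mm beside both; carriage and cross bar stay below 60 mm over the platform.
- pad_near: Black rubber pad 56 mm wide (x), 22 mm high, on the bottle side of the cross bar, facing bottle_near (smaller shaker x). Origin: centre of its face, 45 mm above the platform. Sprung: yields (-y) up to 28 mm, with 1.5 N at first and 2.6 N at the end, then solid. Free, its face is 115 mm ahead (+y) of grip.
- pad_far: The same pad facing bottle_far, 100 mm from the other one along the shaker's x.
- bottle_near: Amber glass bottle with a blue cap, 70 mm in diameter, 140 mm high, about 0.3 kg, standing loose on the platform against the stop bar, opposite pad_near. Origin: centre of its underside.
- bottle_far: The second bottle, the same, opposite pad_far.
- stop_bar: Fixed aluminium bar across the platform (x) behind the bottles. Origin: on the platform, below the middle of the face that looks at the bottles; the bar is 34 to 56 mm above the platform and 12 mm thick. Fixed anywhere from 110 to 150 mm from the shaker's centre.
- gas_cylinder: Bystander: orange gas sample cylinder in a round wire stand, 168 mm wide, 349 mm high. Origin: centre of its underside.
- spanner: Bystander: steel open-ended spanner 170 mm long lying on a wooden board 16 mm thick. Origin: its centre.
- vial_rack: Bystander: blue rack of small vials, 75 x 135 mm, 50 mm high. Origin: centre of its underside.
Not all that is in view belongs to the job. Leave any green look-alike of the bottle_near alone.

How it is judged:
On the way:
1. the lever is held squeezed, tooth clear, while the frame has been slid more than 25 mm from where it stood (value of joint lever above 0.18 rad and distance of grip from where it was at the start of the episode above 0.025 m), for 0.1 s.
At the end, for the whole second after the job is handed in: The lever is free with its tooth in a notch (lever below 0.05 rad), each pad presses on its bottle with 0.7 to 5 N, and both bottles stand at rest, upright within 5 degrees and within 15 mm of where they stood (value of joint lever below 0.05 rad and contact force between pad_near and bottle_near between 0.7 and 5 N and contact force between pad_far and bottle_far between 0.7 and 5 N and angle between each of bottle_near, bottle_far's own z axis and vertical below 0.09 rad and distance of each of bottle_near, bottle_far from where it was at the start of the episode below 0.015 m and linear speed of each of bottle_near, bottle_far below 0.01 m/s); the robot touches nothing.
It fails at once if a bottle is squeezed with more than 12 N (contact force between pad_near and bottle_near above 12 N or contact force between pad_far and bottle_far above 12 N).
It fails at once if a bottle is tipped by more than 15 degrees (angle between any of bottle_near, bottle_far's own z axis and vertical above 0.26 rad).
It fails at once if the gas cylinder, the spanner or the vial rack is shifted by more than 20 mm (distance of any of gas_cylinder, spanner, vial_rack from where it was at the start of the episode above 0.02 m).
It fails at once if the frame is forced: pushed or pulled with more than 25 N while the lever's tooth is in a notch (value of joint lever below 0.05 rad and contact force between the fingers and frame above 25 N).
It also fails if it takes over 42 s, if anything falls off the work surface, if the arm or the gripper's body presses on something with over 40 N, if the wrist force passes 120 N, or if a joint passes its speed limit or range.

## Working session

There is one attempt and no reset: what is moved stays moved. The work goes in short steps, Python scripts to look and compute and a shell command to move; the robot and the scene stay as the last step left them, time stands still between calls to the robot, and variables do not carry over. Pictures are saved under pics/ and viewed, at most 10 in all, crops included, and the job is handed in when it is done.

```bash
mkdir -p pics
cat > h.py <<'E'
import numpy as np, cv2
from workcell import telemetry, grab_frame, calibration, bot, outline_of, landmark_of
def cam(n):
    c=calibration(n); f=200/np.tan(np.radians(c["fovy"])/2)
    return np.array([[f,0,c["cx"]],[0,f,c["cy"]],[0,0,1.]]),np.array(c["dist"],float),np.array(c["pose"])
def ray(n,uv):
    K,d,P=cam(n); p=cv2.undistortPoints(np.array([[uv]],float),K,d)[0,0]
    v=P[:3,:3]@np.array([p[0],p[1],1]); return P[:3,3],v/np.linalg.norm(v)
def atz(n,uv,z):
    o,v=ray(n,uv); return o+v*(z-o[2])/v[2]
def tri(uvs):
    A=np.zeros((3,3));b=np.zeros(3)
    for n,uv in uvs.items():
        o,v=ray(n,uv); M=np.eye(3)-np.outer(v,v);A+=M;b+=M@o
    x=np.linalg.solve(A,b); r=[np.linalg.norm((np.eye(3)-np.outer(ray(n,u)[1],ray(n,u)[1]))@(x-ray(n,u)[0])) for n,u in uvs.items()]
    return x,max(r)
def proj(n,X):
    K,d,P=cam(n); R=P[:3,:3].T; return cv2.projectPoints(np.array([X],float),cv2.Rodrigues(R)[0],-R@P[:3,3],K,d)[0][0,0]
E
python3 - <<'E'
from h import *
np.set_printoptions(precision=4,suppress=True)
for n in("scene","top"):
    im=grab_frame(n); cv2.imwrite(f"pics/{n}0.png",im[:,:,::-1]); print(n,cam(n)[2])
L=["shaker","frame","grip","paddle","pad_near","pad_far","bottle_near","bottle_far","stop_bar","gas_cylinder"]
for l in L:
    r={}
    for n in("scene","top"):
        o=landmark_of(l,n); print(l,n,[(np.round(a["xy"],1),round(a["score"],2)) for a in o[:3]])
        if o:r[n]=o[0]["xy"]
    if len(r)==2: print("   tri",*tri(r))
print(telemetry.observe())
E
```

```text
scene [[ 0.6937  0.4526 -0.5603  1.1988]
 [ 0.7201 -0.4182  0.5538 -0.7023]
 [ 0.0163 -0.7876 -0.616   0.9266]
 [ 0.      0.      0.      1.    ]]
top [[ 0.1284 -0.9683  0.2141  0.1568]
 [-0.9917 -0.1263  0.0232 -0.0041]
 [ 0.0046 -0.2153 -0.9765  1.7001]
 [ 0.      0.      0.      1.    ]]
shaker scene [(array([349.7, 233.2]), 0.83)]
shaker top [(array([317.2, 181.8]), 0.65)]
   tri [0.576  0.0459 0.0102] 0.002532351491656063
frame scene [(array([343.7, 214.1]), 0.83), (array([328.6, 200.3]), 0.51), (array([357. , 210.3]), 0.23)]
frame top [(array([325.3, 178.2]), 0.65)]
   tri [0.5667 0.0177 0.1105] 0.002551140546796091
grip scene [(array([317. , 203.6]), 0.7)]
grip top [(array([358.6, 180.2]), 0.9)]
   tri [ 0.5491 -0.0885  0.2041] 0.003375398083534017
paddle scene [(array([328.2, 200.8]), 0.67)]
paddle top [(array([347.9, 178.2]), 0.6)]
   tri [ 0.5554 -0.0516  0.1981] 0.0006588100609499216
pad_near scene [(array([334. , 197.9]), 0.45)]
pad_near top [(array([318.1, 190.5]), 0.47), (array([325. , 178.5]), 0.17)]
   tri [0.5117 0.0315 0.142 ] 0.007224991829960911
pad_far scene [(ar
[... 540 characters left out ...]
p [(array([276.4, 164.1]), 0.88)]
gas_cylinder scene [(array([406.9, 174.7]), 0.97)]
gas_cylinder top [(array([183.7, 186.1]), 0.86)]
   tri [0.4956 0.5069 0.0099] 0.007805991342287032
{'clock': 1.1, 'qpos': array([-1.4012,  0.5214, -0.0363,  1.5995,  0.0212,  1.0211, -0.1129]), 'qd': array([ 0.0004, -0.0004, -0.0013, -0.    , -0.0017,  0.001 ,  0.0006]), 'joint_efforts': array([ -0.0004, -92.6871,   1.9781, -37.0251,   0.0181,   0.0019,
         0.    ]), 'position': array([0.1484, 0.6071, 0.2313]), 'tool_rot': array([-3.1415,  0.    ,  2.9017]), 'force': array([ 0.0635,  0.0274, -0.1339]), 'moment': array([-0.0062, -0.0067, -0.0267]), 'finger_force': 0.0, 'grip_width': 0.08556401752265103}
```

View pics/scene0.png

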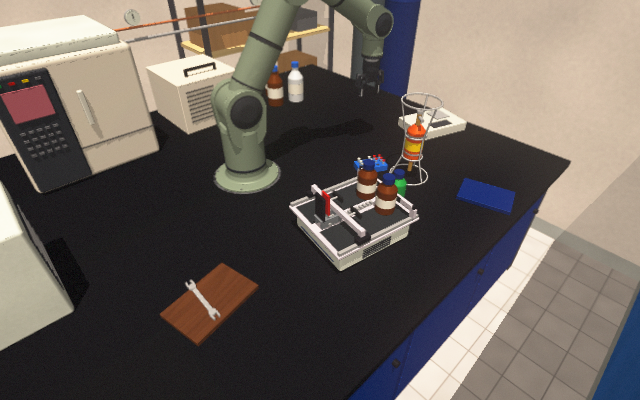

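View pics/top0.png

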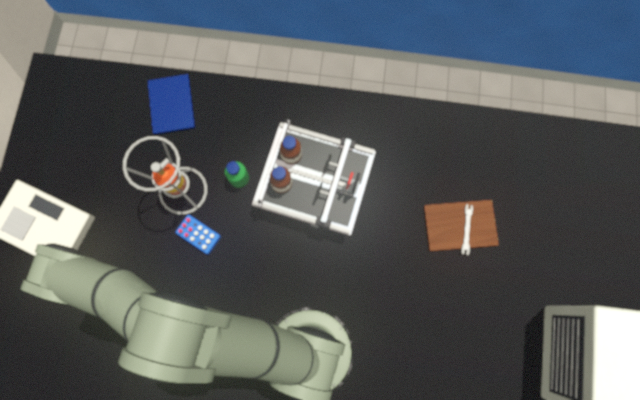

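The two views show the shaker at about top (315,180), with the grip and paddle at (355,180) and the bottles at (281,180) and (290,150). A green look-alike stands outside at (236,175). The frame slides to the left in the top view, roughly world +y. I'll fit one pose to all the landmarks.

```bash
cat > fit.py <<'E'
from h import *
from scipy.optimize import least_squares
def pts(p):
    x,y,a,s,t=p; c,S=np.cos(a),np.sin(a)
    M={"shaker":(0,0,0),"frame":(0,s,.102),"grip":(0,s-.115,.202),"paddle":(0,s-.071,.202),"pad_near":(-.05,s,.147),"pad_far":(.05,s,.147),"bottle_near":(-.05,t-.035,.102),"bottle_far":(.05,t-.035,.102),"stop_bar":(0,t,.102)}
    return {k:np.array([x+c*v[0]-S*v[1],y+S*v[0]+c*v[1],v[2]]) for k,v in M.items()}
def fit(obs,p0):
    f=lambda p:np.concatenate([(proj(n,pts(p)[l])-uv) for l,n,uv in obs])
    return least_squares(f,p0,loss="soft_l1"),f
E
python3 - <<'E'
from fit import *
np.set_printoptions(precision=3,suppress=True)
d="""shaker scene 349.7 233.2
shaker top 317.2 181.8
frame scene 343.7 214.1
frame top 325.3 178.2
grip scene 317 203.6
grip top 358.6 180.2
paddle scene 328.2 200.8
paddle top 347.9 178.2
pad_near scene 334 197.9
pad_near top 318.1 190.5
pad_far scene 358 210.2
pad_far top 329 160
bottle_near scene 366.2 192.6
bottle_near top 281.9 188.2
bottle_far scene 380.4 210.7
bottle_far top 290.3 152.3
stop_bar top 276.4 164.1"""
obs=[(a,b,np.array([float(c),float(e)])) for a,b,c,e in map(str.split,d.split("\n"))]
r,f=fit(obs,[.576,.046,-.2,-.03,.13]); print(r.x)
for o,e in zip(obs,f(r.x).reshape(-1,2)): print(o[0],o[1],e)
for k,v in pts(r.x).items(): print(k,v)
E
```

```text
[ 0.571  0.049 -0.159 -0.027  0.141]
shaker scene [0.117 0.925]
shaker top [-0.492  2.406]
frame scene [1.528 1.293]
frame top [-0.751  0.968]
grip scene [0.237 0.783]
grip top [1.733 1.157]
paddle scene [ 0.658 -1.317]
paddle top [-1.093 -0.72 ]
pad_near scene [ 2.99 -0.5 ]
pad_near top [ 2.326 -0.413]
pad_far scene [-2.697  3.052]
pad_far top [0.063 1.552]
bottle_near scene [-0.168  2.022]
bottle_near top [ 0.    -6.138]
bottle_far scene [ 4.106 -1.46 ]
bottle_far top [0.455 2.215]
stop_bar top [0.009 1.246]
shaker [0.571 0.049 0.   ]
frame [0.567 0.022 0.102]
grip [ 0.549 -0.092  0.202]
paddle [ 0.556 -0.048  0.202]
pad_near [0.518 0.03  0.147]
pad_far [0.616 0.014 0.147]
bottle_near [0.539 0.162 0.102]
bottle_far [0.637 0.146 0.102]
stop_bar [0.594 0.188 0.102]
```

```bash
python3 -m inch '[[0,0,-0.05,0,0,0,0],[0,0,-0.05,0,0,0,0],[0,-0.02,-0.04,0,0,0,0],[-0.03,-0.036,0,0,0,0,0],[-0.03,-0.036,0,0,0,0,0]]'
python3 - <<'E'
from h import *
im=cv2.imread("pics/top0.png")[110:250,240:400]; cv2.imwrite("pics/c1.png",cv2.resize(im,None,fx=4,fy=4,interpolation=cv2.INTER_CUBIC))
print(telemetry.observe())
E
```

```text
clock: 1.6
position: [0.1849, 0.5026, 0.372]
tool_rot: [3.14, -0.0, 2.903]
force: [1.8, 1.1, 1.0]
grip_width: 0.0854
finger_force: 0.0
{'clock': 1.6, 'qpos': array([-1.31893708e+00,  2.53316588e-01, -1.27944211e-02,  1.63941178e+00,
        3.35782372e-03,  1.24715968e+00,  1.01546980e-04]), 'qd': array([ 0.4775574 , -0.59929949,  0.12637216,  0.8554345 , -0.03881813,
       -0.23056586,  0.57262696]), 'joint_efforts': array([-11.16084337, -63.31750631,  -2.92471692, -48.01921248,
        -0.29158202,   0.94275188,  -2.22763337]), 'position': array([0.18485711, 0.50264807, 0.37202826]), 'tool_rot': array([ 3.13986648e+00, -2.08895236e-05,  2.90328345e+00]), 'force': array([1.7834872 , 1.05467005, 1.03711511]), 'moment': array([ 0.0243448 , -0.08508396,  0.04625179]), 'finger_force': 0.0, 'grip_width': 0.08543003561268366}
```

View pics/c1.png

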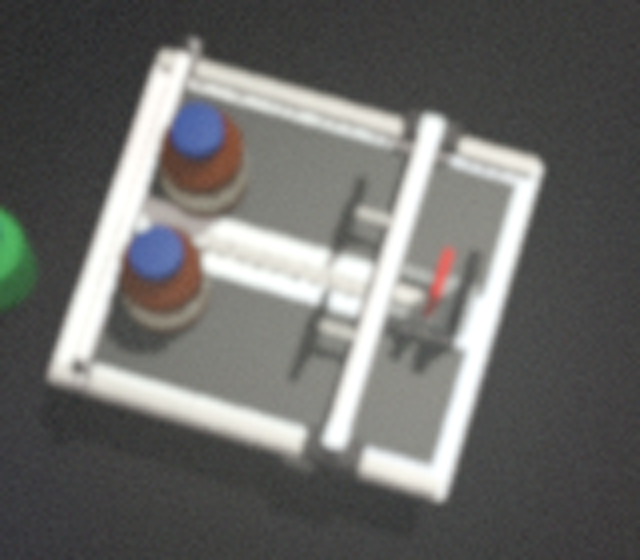

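The crop shows the cross bar running from (432,118) to (335,440), and the platform's right edge from (540,165) to (445,495). The paddle is at (440,280) and the grip plate at about (468,300). I'll get the yaw from these lines.

```bash
python3 - <<'E'
from h import *
for z,a,b in [(.158,(432,118),(335,440)),(.11,(540,165),(445,495)),(.11,(172,55),(58,378)),(.11,(172,55),(540,165)),(.11,(58,378),(445,495))]:
    f=lambda q:atz("top",(240+q[0]/4-.4,110+q[1]/4-.4),z)
    A,B=f(a),f(b); d=A-B; print(A[:2].round(3),B[:2].round(3),np.linalg.norm(d).round(3),np.arctan2(d[1],d[0]).round(3),np.arctan2(d[0],-d[1]) .round(3))
E
python3 -m inch '[[-0.035,-0.036,0,0,0,0.01,0],[-0.035,-0.036,0,0,0,0.01,0],[-0.035,-0.036,0,0,0,0.01,0],[-0.035,-0.036,0,0,0,0.01,0],[-0.035,-0.036,0,0,0,0,0]]'
python3 -m inch '[[-0.035,-0.036,0,0,0,0,0],[-0.035,-0.036,0,0,0,0,0],[-0.035,-0.036,0,0,0,0,0],[-0.035,-0.036,0,0,0,0,0],[-0.035,-0.036,0,0,0,0,0]]'
```

```text
[ 0.697 -0.037] [0.421 0.008] 0.28 -0.162 1.409
[ 0.685 -0.133] [ 0.396 -0.086] 0.292 -0.163 1.408
[0.741 0.188] [0.451 0.241] 0.295 -0.178 1.392
[0.741 0.188] [ 0.685 -0.133] 0.326 1.396 2.967
[0.451 0.241] [ 0.396 -0.086] 0.331 1.403 2.974
clock: 2.1
position: [0.3078, 0.2836, 0.3715]
tool_rot: [3.141, 0.0, 2.861]
force: [0.7, 0.6, 0.5]
grip_width: 0.0853
finger_force: 0.0
clock: 2.6
position: [0.4257, 0.0631, 0.3717]
tool_rot: [3.141, 0.001, 2.862]
force: [1.7, 1.0, 0.1]
grip_width: 0.0857
finger_force: 0.0
```

```bash
python3 -m inch '[[-0.035,-0.022,0,0,0,-0.04,0],[-0.035,-0.022,0.02,0,0,-0.04,0],[-0.035,-0.02,0.02,0,0,-0.03,0],[-0.03,-0.02,0.01,0,0,0,0],[0,0,0,0,0,0,0]]'
python3 -m inch '[[0,0,0,0,0,0,0]]'
python3 - <<'E'
from h import *
im={n:grab_frame(n) for n in("scene","top")}
r={}
for l in("grip","paddle"):
    r={}
    for n in im:
        o=landmark_of(l,n); print(l,n,[(np.round(a["xy"],1),round(a["score"],2)) for a in o[:2]])
        if o:r[n]=o[0]["xy"]
    if len(r)==2: print("   tri",*tri(r))
s=im["scene"][130:270,260:420]; cv2.imwrite("pics/s1.png",cv2.resize(s,None,fx=4,fy=4,interpolation=cv2.INTER_CUBIC)[:,:,::-1])
o=telemetry.observe();print(o["position"],o["tool_rot"],o["qpos"])
E
```

```text
clock: 3.1
position: [0.5394, -0.05, 0.3194]
tool_rot: [-3.139, -0.002, 2.968]
force: [-1.7, 1.4, 0.6]
grip_width: 0.0858
finger_force: 0.0
clock: 3.2
position: [0.538, -0.0472, 0.3209]
tool_rot: [-3.141, -0.001, 2.97]
force: [0.0, -0.1, 0.4]
grip_width: 0.0852
finger_force: 0.0
grip scene [(array([315.8, 203.8]), 0.57)]
grip top []
paddle scene [(array([328.4, 199.1]), 0.43)]
paddle top []
[ 0.53791967 -0.04601171  0.32186861] [3.14082716e+00 7.79472953e-04 2.97285469e+00] [-0.43625915  0.33030145  0.54509735  1.72912283 -0.18750899  1.13325995
  1.5666597 ]
```

View pics/s1.png

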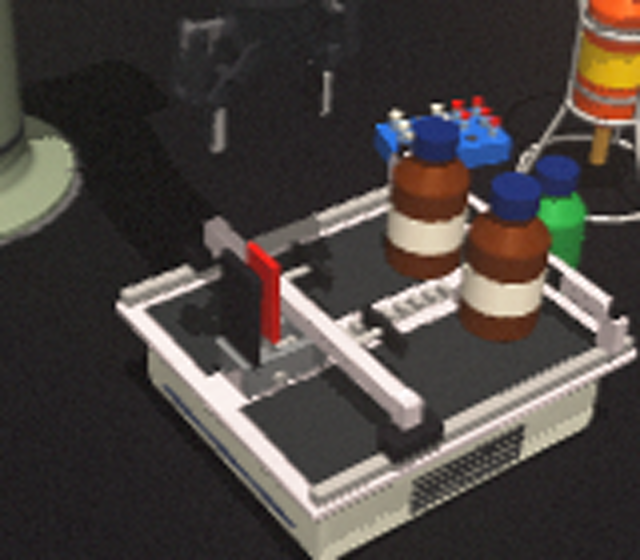

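The scene crop shows the grip plate at (240,300) and the red paddle at (265,290), both clear. The open fingers are above and still about 2 cm too far towards +y. I'll correct that and come down to just above the plates.

```bash
python3 -m inch '[[-0.008,-0.01,0,0,0,0,0],[-0.0075,-0.01,0.02,0,0,0,0],[0,0,0.03,0,0,0,0],[0,0,0.02,0,0,0,0],[0,0,0,0,0,0,0]]'
python3 -m inch '[[0,0,0,0,0,0,0]]'
python3 - <<'E'
from h import *
im={n:grab_frame(n) for n in("scene","top")}
a=[cv2.resize(im[n][y:y+80,x:x+80],None,fx=5,fy=5,interpolation=cv2.INTER_CUBIC) for n,y,x in(("scene",150,290),("top",140,310))]
cv2.imwrite("pics/s2.png",np.hstack(a)[:,:,::-1])
o=telemetry.observe();print(o["position"],o["tool_rot"],o["qpos"])
E
```

```text
clock: 4.0
position: [0.5491, -0.0695, 0.2494]
tool_rot: [-3.141, -0.003, 2.972]
force: [-0.2, 0.2, 0.5]
grip_width: 0.0854
finger_force: 0.0
clock: 4.1
position: [0.5503, -0.0695, 0.252]
tool_rot: [-3.141, 0.0, 2.971]
force: [-0.1, -0.9, 0.5]
grip_width: 0.0855
finger_force: 0.0
[ 0.55061285 -0.06933198  0.25255346] [3.14133849e+00 1.66240899e-03 2.97178288e+00] [-0.35998219  0.42880123  0.52066164  1.78439041 -0.24979319  0.99244954
  1.65993512]
```

View pics/s2.png

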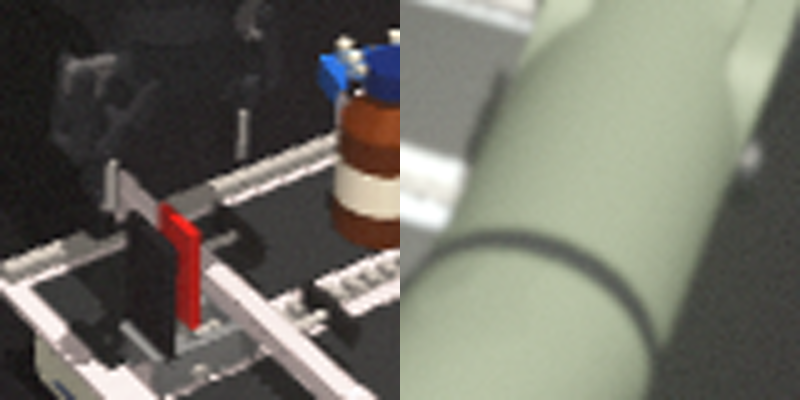

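Run:
```python
from h import *
a=-.17; X=np.array([np.cos(a),np.sin(a),0]);Y=np.array([-np.sin(a),np.cos(a),0]);Z=np.array([0,0,1])
g=np.array([.549,-.092,.202])
c=lambda p:((proj("scene",p)-[290,150]+.5)*5).round(0)
for n,x,y,z in [("gripTopOut -x",-.025,0,.026),("gripTopOut +x",.025,0,.026),("gripTopIn +x",.025,.01,.026),("padTopOut -x",-.02,.0475,.027),("padTopOut +x",.02,.0475,.027),("padTopIn +x",.02,.0395,.027)]: print(n,c(g+x*X+y*Y+z*Z))
t=np.array([.5506,-.0693,.2525])
for s in(-1,1):print("finger",c(t+s*.0427*Y+.013*Z-.011*X),c(t+s*.0427*Y+.013*Z+.011*X))
```

```text
gripTopOut -x [116. 221.]
gripTopOut +x [162. 263.]
gripTopIn +x [175. 257.]
padTopOut -x [185. 198.]
padTopOut +x [221. 231.]
padTopIn +x [211. 235.]
finger [ 99. 192.] [119. 211.]
finger [216. 147.] [237. 164.]
```

Run:
```python
from h import *
im=grab_frame("scene")
s=im[180:230,300:350].astype(float); s=np.clip(255*(s/255)**.5,0,255).astype(np.uint8)
cv2.imwrite("pics/s3.png",cv2.resize(s,None,fx=12,fy=12,interpolation=cv2.INTER_CUBIC)[:,:,::-1])
```

```text
(no output)
```

View pics/s3.png

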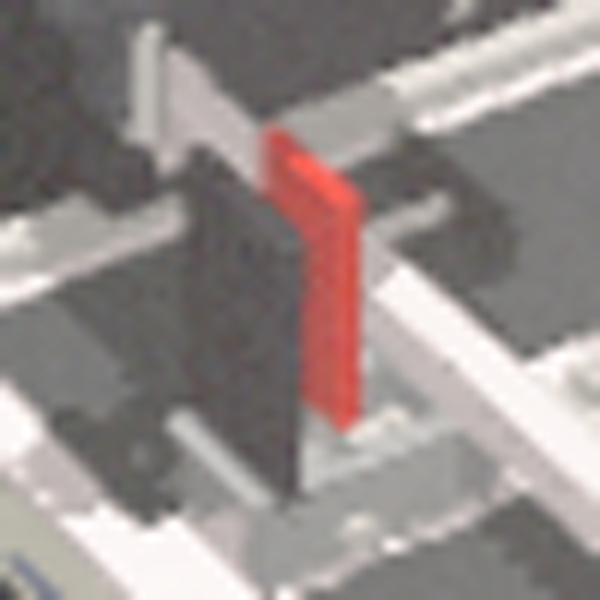

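The picture shows the grip plate at (245,320) and the paddle at (320,270), and they look nearly parallel. They measure about 31 mm over both, so the tooth may already be on a land. I'll descend and close in stages.

```bash
python3 -m inch '[[0,-0.004,0.025,0,0,0,0],[0,0,0.025,0,0,0,0],[0,0,0.02,0,0,0,0.2],[0,0,0,0,0,0,0.35],[0,0,0,0,0,0,0.35]]' 20
python3 -m inch '[[0,0,0,0,0,0,0.35],[0,0,0,0,0,0,0.35]]' 20
python3 -m inch '[[0,0,0,0,0,0,0.45],[0,0,0,0,0,0,0.45]]' 20
```

```text
clock: 4.75
position: [0.5498, -0.0732, 0.1824]
tool_rot: [3.142, 0.001, 2.972]
force: [-0.7, -0.3, -0.2]
grip_width: 0.0554
finger_force: 0.0
clock: 4.95
position: [0.5498, -0.073, 0.1824]
tool_rot: [3.141, 0.002, 2.972]
force: [0.4, 0.1, -0.2]
grip_width: 0.0553
finger_force: 0.0
clock: 5.15
position: [0.5494, -0.073, 0.1817]
tool_rot: [3.141, 0.0, 2.972]
force: [-0.0, 1.5, -0.8]
grip_width: 0.047
finger_force: 0.0
```

```bash
python3 -m inch '[[0,0,0,0,0,0,0.45]]' 20
python3 -m inch '[[0,0,0,0,0,0,0.5],[0,0,0,0,0,0,0.5]]' 20
python3 -m inch '[[0,0,0,0,0,0,0.55],[0,0,0,0,0,0,0.55]]' 20
```

```text
clock: 5.25
position: [0.5494, -0.073, 0.1815]
tool_rot: [3.142, 0.0, 2.972]
force: [-0.3, -1.0, 0.6]
grip_width: 0.0468
finger_force: 0.0
clock: 5.45
position: [0.5493, -0.073, 0.1813]
tool_rot: [-3.142, -0.0, 2.972]
force: [0.0, 0.1, 0.5]
grip_width: 0.0426
finger_force: 0.0
clock: 5.65
position: [0.5495, -0.0724, 0.1814]
tool_rot: [3.141, 0.0, 2.972]
force: [-0.7, 4.5, 4.2]
grip_width: 0.0385
finger_force: 2.4
```

```bash
python3 -m inch '[[0,0,0,0,0,0,0.6],[0,0,0,0,0,0,0.6]]' 20
python3 -m inch '[[0,0,0,0,0,0,0.65],[0,0,0,0,0,0,0.65]]' 20
```

```text
clock: 5.85
position: [0.5495, -0.0725, 0.1814]
tool_rot: [3.141, 0.0, 2.972]
force: [-0.3, 5.0, 3.4]
grip_width: 0.0344
finger_force: 2.6
clock: 6.05
position: [0.5495, -0.0726, 0.1814]
tool_rot: [3.141, 0.0, 2.972]
force: [1.1, 6.3, 4.5]
grip_width: 0.0299
finger_force: 2.8
```

```bash
python3 -m inch '[[0,0,0,0,0,0,0.7],[0,0,0,0,0,0,0.7]]' 20
python3 -m inch '[[0,0,0,0,0,0,0.75],[0,0,0,0,0,0,0.75]]' 20
```

```text
clock: 6.25
position: [0.5494, -0.0735, 0.1816]
tool_rot: [-3.141, 0.001, 2.971]
force: [-0.7, 0.9, 6.5]
grip_width: 0.0257
finger_force: 6.0
clock: 6.45
position: [0.5494, -0.0738, 0.1817]
tool_rot: [-3.141, 0.001, 2.971]
force: [-1.7, -0.7, 9.2]
grip_width: 0.023
finger_force: 20.3
```

Squeezed to 23 mm. Next I slide the frame along tool +y.

```bash
python3 -m inch '[[0,0.003,0,0,0,0,0.78],[0,0.005,0,0,0,0,0.78],[0,0.008,0,0,0,0,0.78],[0,0.008,0,0,0,0,0.78],[0,0,0,0,0,0,0.78]]' 20
python3 -m inch '[[0,0.01,0,0,0,0,0.78],[0,0.01,0,0,0,0,0.78],[0,0.01,0,0,0,0,0.78],[0,0.01,0,0,0,0,0.78],[0,0,0,0,0,0,0.78]]' 20
```

```text
clock: 6.95
position: [0.5537, -0.0492, 0.1818]
tool_rot: [-3.141, 0.001, 2.972]
force: [-2.7, 4.4, 9.7]
grip_width: 0.0227
finger_force: 19.3
clock: 7.45
position: [0.5605, -0.0092, 0.1817]
tool_rot: [3.141, 0.001, 2.972]
force: [-0.6, 4.9, 9.7]
grip_width: 0.0225
finger_force: 19.2
```

```bash
python3 -m inch '[[0,0.005,0,0,0,0,0.78],[0,0.005,0,0,0,0,0.78]]' 20
python3 -m inch '[[0,0.003,0,0,0,0,0.78],[0,0.003,0,0,0,0,0.78]]' 20
python3 -m inch '[[0,0.003,0,0,0,0,0.78],[0,0.003,0,0,0,0,0.78]]' 20
python3 - <<'E'
from h import *
im={n:grab_frame(n) for n in("scene","top")}
a=[cv2.resize(im[n][y:y+100,x:x+100],None,fx=4,fy=4,interpolation=cv2.INTER_CUBIC) for n,y,x in(("scene",150,310),("top",130,255))]
cv2.imwrite("pics/s4.png",np.hstack(a)[:,:,::-1])
E
```

```text
clock: 7.65
position: [0.5619, -0.0014, 0.1818]
tool_rot: [-3.14, 0.001, 2.97]
force: [-3.1, -5.3, 8.5]
grip_width: 0.0228
finger_force: 24.5
clock: 7.85
position: [0.5629, 0.0046, 0.1817]
tool_rot: [-3.14, 0.001, 2.971]
force: [-3.1, -4.9, 9.4]
grip_width: 0.0227
finger_force: 24.4
clock: 8.05
position: [0.5639, 0.0104, 0.1817]
tool_rot: [-3.14, 0.001, 2.97]
force: [-3.3, -5.1, 9.9]
grip_width: 0.0226
finger_force: 24.4
```

View pics/s4.png

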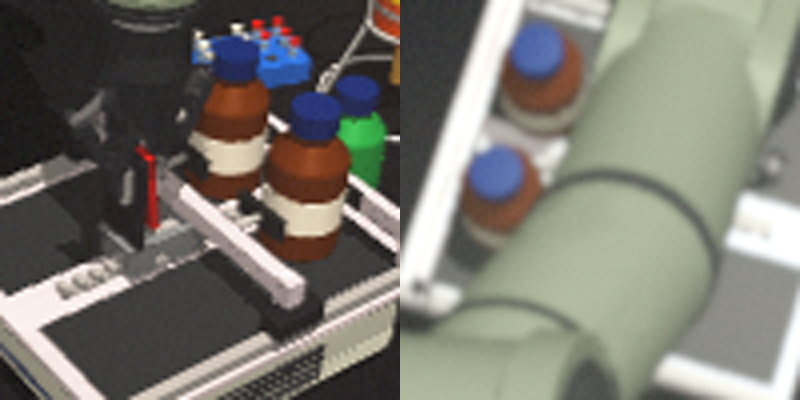

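The scene crop shows the pads at (195,165) and (268,215), almost at the bottles. The bottles are still upright. Drag is about 5 N, so I'll creep on until it rises by about 3 N.

```bash
for i in 1 2; do :; done
python3 -m inch '[[0,0.002,0,0,0,0,0.78],[0,0.002,0,0,0,0,0.78]]' 20
python3 -m inch '[[0,0.002,0,0,0,0,0.78],[0,0.002,0,0,0,0,0.78]]' 20
python3 -m inch '[[0,0.002,0,0,0,0,0.78],[0,0.002,0,0,0,0,0.78]]' 20
```

```text
clock: 8.35
position: [0.5646, 0.0143, 0.1817]
tool_rot: [-3.14, 0.001, 2.97]
force: [-3.5, -4.9, 9.9]
grip_width: 0.0227
finger_force: 24.4
clock: 8.55
position: [0.5652, 0.018, 0.1818]
tool_rot: [-3.14, 0.001, 2.97]
force: [-3.6, -7.6, 9.8]
grip_width: 0.0227
finger_force: 25.8
clock: 8.75
position: [0.5658, 0.0216, 0.1817]
tool_rot: [-3.14, 0.001, 2.97]
force: [-2.9, -8.3, 9.7]
grip_width: 0.0227
finger_force: 26.1
```

```bash
python3 -m inch '[[0,0,0,0,0,0,0.65],[0,0.003,0,0,0,0,0.55],[0,0.004,0,0,0,0,0.45],[0,0.004,0,0,0,0,0.35],[0,0.004,0,0,0,0,0.3]]' 20
python3 -m inch '[[0,0,0,0,0,0,0.3],[0,0,0,0,0,0,0.3]]' 20
```

```text
clock: 9.25
position: [0.5684, 0.0385, 0.1812]
tool_rot: [-3.141, -0.0, 2.972]
force: [-1.0, -9.3, -0.4]
grip_width: 0.0601
finger_force: 4.9
clock: 9.45
position: [0.5684, 0.0386, 0.1812]
tool_rot: [-3.142, -0.0, 2.972]
force: [0.1, 0.3, 0.6]
grip_width: 0.0596
finger_force: 0.0
```

```bash
python3 -m inch '[[0,0.001,0,0,0,0,0.3],[0,0.001,0,0,0,0,0.3]]'
python3 -m inch '[[0,0.001,0,0,0,0,0.3],[0,0.001,0,0,0,0,0.3]]'
```

```text
clock: 9.65
position: [0.5685, 0.039, 0.1813]
tool_rot: [-3.14, -0.0, 2.971]
force: [-0.4, -9.1, -0.7]
grip_width: 0.0594
finger_force: 4.9
clock: 9.85
position: [0.5688, 0.0407, 0.1813]
tool_rot: [-3.14, -0.0, 2.97]
force: [-1.7, -9.1, 0.8]
grip_width: 0.0597
finger_force: 4.9
```

```bash
python3 -m inch '[[0,0.001,0,0,0,0,0.3],[0,0.001,0,0,0,0,0.3]]'
python3 -m inch '[[0,0.001,0,0,0,0,0.3],[0,0.001,0,0,0,0,0.3]]'
```

```text
clock: 10.05
position: [0.5691, 0.0426, 0.1812]
tool_rot: [-3.14, -0.0, 2.97]
force: [-1.2, -9.5, -0.2]
grip_width: 0.0593
finger_force: 4.9
clock: 10.25
position: [0.5696, 0.0453, 0.1813]
tool_rot: [-3.141, -0.0, 2.971]
force: [-1.4, -9.7, -0.5]
grip_width: 0.0599
finger_force: 4.6
```

```bash
python3 -m inch '[[0,0.001,0,0,0,0,0.3],[0,0.001,0,0,0,0,0.3]]'
```

```text
clock: 10.45
position: [0.5699, 0.0469, 0.1813]
tool_rot: [-3.14, -0.0, 2.971]
force: [-1.8, -8.6, 0.3]
grip_width: 0.0601
finger_force: 4.7
```

```bash
python3 -m inch '[[0,0.001,0,0,0,0,0.3],[0,0,0,0,0,0,0.3]]'
python3 -m inch '[[0,0.001,0,0,0,0,0.3]]'
```

```text
clock: 10.65
position: [0.57, 0.0476, 0.1812]
tool_rot: [-3.14, -0.0, 2.97]
force: [-2.1, -10.0, 0.5]
grip_width: 0.0599
finger_force: 5.1
clock: 10.75
position: [0.5701, 0.0478, 0.1812]
tool_rot: [-3.139, -0.0, 2.97]
force: [-2.3, -18.5, 0.3]
grip_width: 0.0597
finger_force: 9.3
```

```bash
python3 -m inch '[[0,0.001,0,0,0,0,0.3]]'
sleep 0; python3 -m inch '[[0,0.0005,0,0,0,0,0.3]]'
```

```text
clock: 10.85
position: [0.5701, 0.0479, 0.1812]
tool_rot: [-3.138, -0.0, 2.969]
force: [-4.1, -23.4, 1.2]
grip_width: 0.0599
finger_force: 11.7
clock: 10.95
position: [0.5701, 0.0479, 0.1812]
tool_rot: [-3.137, -0.0, 2.969]
force: [-4.5, -23.8, 0.7]
grip_width: 0.0599
finger_force: 12.0
```

The frame stopped dead at a notch with the lever free. I'll back off straight away, centre the open fingers and rise.

```bash
python3 -m inch '[[0,-0.004,0,0,0,0,0.3],[0,-0.004,0,0,0,0,0.2],[0,-0.003,0,0,0,0,0.2],[0,0,-0.01,0,0,0,0.15],[0,0,-0.03,0,0,0,0.1]]'
python3 -m inch '[[0,0,-0.04,0,0,0,0.1],[0,0,-0.05,0,0,0,0.1],[0,-0.03,-0.03,0,0,0,0.1],[0,-0.05,0,0,0,0,0.1],[0,-0.05,0,0,0,0,0.1]]'
python3 -m inch '[[0,-0.05,0,0,0,0,0.1],[0,-0.05,0,0,0,0,0.1],[0,-0.05,0,0,0,0,0.1],[0,0,0,0,0,0,0.1],[0,0,0,0,0,0,0.1]]'
python3 - <<'E'
from h import *
im={n:grab_frame(n) for n in("scene","top")}
a=[cv2.resize(im[n][y:y+100,x:x+100],None,fx=4,fy=4,interpolation=cv2.INTER_CUBIC) for n,y,x in(("scene",150,310),("top",120,270))]
cv2.imwrite("pics/s5.png",np.hstack(a)[:,:,::-1])
E
```

```text
clock: 11.45
position: [0.5678, 0.041, 0.2205]
tool_rot: [-3.14, -0.003, 2.972]
force: [0.8, 0.0, 1.3]
grip_width: 0.0769
finger_force: 0.0
clock: 11.95
position: [0.5468, -0.0881, 0.343]
tool_rot: [3.141, 0.002, 2.974]
force: [1.6, -1.3, -0.0]
grip_width: 0.0769
finger_force: 0.0
clock: 12.45
position: [0.5211, -0.2361, 0.3419]
tool_rot: [3.142, 0.001, 2.97]
force: [0.3, 0.4, -0.4]
grip_width: 0.0767
finger_force: 0.0
```

View pics/s5.png

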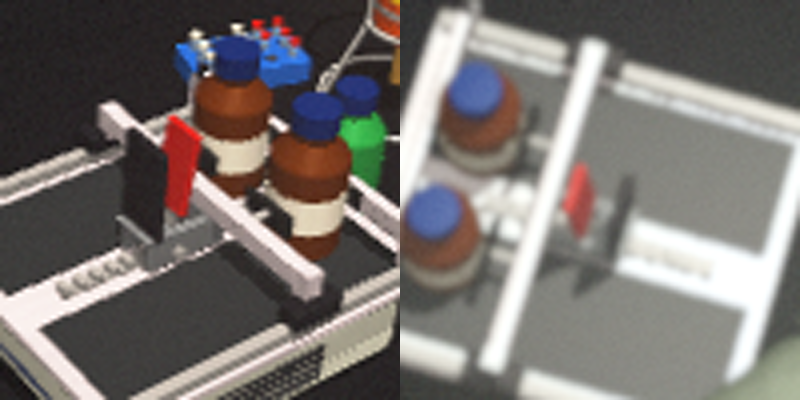

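The paddle at (182,165) now leans clear of the grip, so the lever is free. Both pads bear on upright bottles at (235,150) and (310,200), and the arm is well clear.

```bash
python3 -c "
from workcell import bot; print(bot.job_done())"
```

```text
the job is handed in; nothing more can be done
None
```

The job is handed in: the frame stopped dead in a notch with the lever sprung free, both pads rest on upright bottles and the arm is clear. The push into the notch peaked at about 24 N, just under the 25 N limit, and no verdict came back.

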